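Stand the slipped slate board up and block its foot

ROBOT

A 7-joint arm with a two-finger parallel gripper is mounted at the origin on the work surface. World frame = base frame: x ahead of the robot, y to its left, z up, the work surface at z = 0. Lengths are in m, angles in rad, forces in N, time in s.
With the tool pointing down it reaches from about 0.425 to 0.825 m from the base axis. Payload 3.6 kg.
Tool frame: the origin (TCP) lies where the fingers leave the gripper's body, on its centre line; the fingertips stand 73 mm ahead of it and the grasp point (between the pads) lies 54 mm ahead of it; z points along the fingers, y is the line along which they close (so a half turn about z gives the same grasp; the last joint's range is limited). The gripper opens to 85 mm and grips with 20 to 120 N. Pads are 22 mm wide; open, the fingers measure 114 mm over their backs; the gripper's body (76 mm by 85 mm) begins 54 mm behind the grasp point. The pads swing forward as they close: fully open they stand 13 mm farther back than shut.
Start: joints at [-1.222, 0.615, -0.013, 1.423, 0.008, 1.103, -0.04], TCP at [0.239, 0.605, 0.304] pointing down, gripper open.
Joint ranges: [-3.12, 3.12], [-0.3, 2.06], [-1.34, 1.32], [0.26, 2.42], [-1.36, 4.5], [0.01, 1.98], [-2.84, 2.84]. Speed limits (rad/s): [2.79, 2.79, 3.14, 3.14, 3.14, 3.14, 3.14].

INTERFACE

Orientations are given as a unit quaternion [x, y, z, w].
In Python, from station import arm, snapshot, camera_info, ticket gives the robot as it stands. Calls block until the motion is done:
- arm.movep(position, orientation): joint-space move of the TCP to a pose.
- arm.line_to(position, velocity=0.15, ori=None): straight line of the TCP; ori=None keeps the orientation; velocity is the mean speed in m/s.
- arm.move_j(angles): joint-space move.
- arm.move_gripper(opening, effort=None): opening from 0.0 (shut) to 1.0 (fully open); effort is the grip in N (None keeps the last); returns when the fingers have stopped.
- arm.pause(seconds).
- arm.ik(position, orientation): joint angles nearest the present ones, or None.
- snapshot(name): name is "side" or "top" or "wrist"; returns the picture (400x640x3 uint8, blue, green, red); there is no depth.
- camera_info(name): a dict with "fx", "fy", "cx", "cy" (pixels), "R" (3x3) and "t" (3): a world point X has camera coordinates R X + t; the wrist camera has in their place "T_tool_cam" (4x4, takes a point from camera to tool coordinates, whose origin is the TCP and whose axes are the flange's). Camera axes: x right, y down, z forward; pixel columns grow to the right and rows downward; lengths in m; the calibration is good to about 2 mm. A picture is of the moment at which its call begins: read the wrist's pose just before it. camera_info takes no time and is no camera call.
A pose or a line that the arm cannot do raises arm.MotionError and nothing moves.
- ticket.finish_job(): hands the job in; it is judged then, once.
Readings, each from a call of its own:
- arm.read_time(): time.
- arm.read_joint_positions(): joint angles.
- arm.read_dq(): joint speeds.
- arm.read_effort(): joint torques, N m.
- arm.read_tool_pos(): TCP position.
- arm.read_eef_rot(): TCP orientation.
- arm.read_ft_force(): force on the tool from outside, world axes, zero at the start.
- arm.read_wrist_torque(): the same for the moment, N m.
- arm.read_opening(): opening from 0.0 (shut) to 1.0 (fully open).
- arm.read_finger_force(): force on a finger pad.
Only numpy, scipy, OpenCV 4.12 (cv2) and the standard library are available. Lean on these libraries where they do the work, as an engineer would, in place of code of your own. Each camera call takes 0.05 s, during which the arm holds its last target. There are 200 camera calls.

TASK

The framed slate board on the sweet-shop counter has slipped down to a lazy slant. Slide its foot in along the counter, without lifting it, until the board leans steeply against the plywood display case, at about 70 degrees to the counter and square to the case, and leave the wooden block lying flat with a long side snug against the middle of its foot so that it cannot slip again. Leave the other goods where they are.

Things in the scene. Friction and masses are not known exactly. Their poses are not given: they have to be found in the camera images.
- case: fixed plywood display case, 280 mm long, 130 mm deep, 214 mm high. Origin at the foot of its flat upright face, in the middle of its length: its x axis runs along the face, its y axis points level into the case, z up. The board leans against this face (plane y = 0)
- board: framed slate board (dark slate, pale wood frame), a flat rigid slab 150 wide, 200 long, 16 thick, 0.2 to 0.4 kg, loose, leaning with its top edge on the case's face, at the start about 48 degrees to the counter. Origin as built in the middle of the edge that rests on the counter; use the board_ points for its slant. Its foot slides on the counter and its top edge climbs the case when the foot is pushed towards the case with about 5 to 12 N
- board_mid (a point): centre of the slate board. x: along its 150 mm width (as the case's x), z: up along its 200 mm length, y: through its thickness, from the slate face to the back that faces the case. The angle of z from vertical is the lean: 0.73 rad at the start, 0.35 rad is 70 degrees to the counter
- board_foot (a point): middle of the lower front edge of the board (on the slate side, the side away from the case): the edge that the block touches. It is 5 to 11 mm above the counter, and horizontally 200 cos(a) + 16 sin(a) mm from the case's face when the board stands at angle a to the counter (146 mm at 48 degrees, 83 mm at 70 degrees). Same axes as board_mid
- board_top (a point): middle of the upper back edge of the board, which rests on the case's face. Same axes as board_mid
- block: loose plain wooden block, 140 long (x) by 45 (y) by 40 mm high (z), 0.3 to 0.5 kg, lying flat on the counter. Origin in the middle of its underside
- block_mid (a point): centre of the wooden block, 20 mm above its underside, same axes as the block
- carton_mid (a point): bystander: cardboard carton 90 x 65 x 50 mm, its centre
- jar_mid (a point): bystander: closed jar, 72 mm across, 100 mm high, its centre
- tin_mid (a point): bystander: flat round tin, 68 mm across, 45 mm high, its centre
- jar2_mid (a point): bystander: small jar with a steel cap, 60 mm across, 85 mm high, its centre
- scoop: bystander: steel sweet scoop with a black handle, 185 mm long, 30 mm high, lying on the counter; origin under the middle, x from handle to mouth
- basket: bystander: white plastic basket, 160 x 120 x 50 mm, origin in the middle of its underside
Things that resemble listed ones, but are neither listed nor needed, are in the scene too. Several things look just like the block: the one meant starts nearest to the robot's base.

How it is judged:
By the outcome, as a careful person would: the job done as asked, in the order asked, and still so for the second after the job is handed in, with the robot touching nothing.
It also fails if it takes over 67 s, if anything falls off the work surface, if the arm or the gripper's body presses on something with over 40 N, if the wrist force passes 120 N, or if a joint passes its speed limit or range.

## Working session

There is one attempt and no reset: what is moved stays moved. The work goes in short steps, each a Python script; the robot and the scene stay as the last script left them, time stands still between calls to the robot, and variables do not carry over. Pictures are saved under pics/ and viewed, at most 10 in all, crops included, and the job is handed in when it is done.

```bash
ls; mkdir -p pics; python3 - <<'E'
from station import arm, snapshot, camera_info
import cv2
for n in ("top","side"):
    cv2.imwrite(f"pics/{n}0.png",snapshot(n)); c=camera_info(n); print(n,c)
print(arm.read_time(),arm.read_tool_pos(),arm.read_eef_rot(),camera_info("wrist"))
E
```

```text
pics
top {'fx': 471.032341409644, 'fy': 471.032341409644, 'cx': 326.92093573946966, 'cy': 197.39371112507075, 'R': array([[ 0.02867848, -0.99944804, -0.01676755],
       [-0.98585835, -0.02550983, -0.16562779],
       [ 0.16510863,  0.02128038, -0.98604578]]), 't': array([0.07346996, 0.63150891, 1.45129246])}
side {'fx': 429.97112679401374, 'fy': 429.97112679401374, 'cx': 318.9521665283426, 'cy': 200.1392362429363, 'R': array([[ 0.96356094, -0.26731848,  0.00954723],
       [-0.2020981 , -0.75092529, -0.62870308],
       [ 0.17523321,  0.60386425, -0.77758684]]), 't': array([-0.56483056,  0.25124708,  1.14336994])}
0.1 [0.23837008 0.60414789 0.30284467] [ 1.86770651e-01  9.82402835e-01 -1.16572446e-03 -1.85987225e-04] {'fx': 359.3394914468283, 'fy': 359.3394914468283, 'cx': 318.11478030239454, 'cy': 202.3355898574893, 'T_tool_cam': array([[-5.11597471e-04, -9.49889135e-01, -3.12586579e-01,
         7.94096692e-02],
       [ 9.99999632e-01, -2.70647039e-04, -8.14214741e-04,
        -7.26959900e-04],
       [ 6.88813104e-04, -3.12586880e-01,  9.49888924e-01,
        -6.96320420e-02],
       [ 0.00000000e+00,  0.00000000e+00,  0.00000000e+00,
         1.00000000e+00]])}
```

View pics/top0.png

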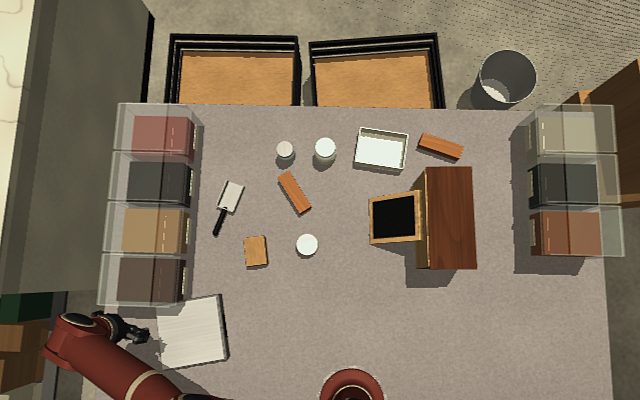

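View pics/side0.png

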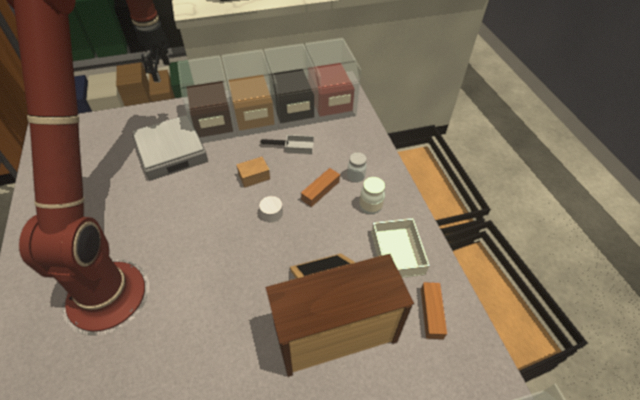

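```bash
cat > h.py <<'E'
from station import arm, snapshot, camera_info, ticket
import numpy as np, cv2
from scipy.spatial.transform import Rotation as Rot
def cam(name):
    c=camera_info(name)
    K=np.array([[c['fx'],0,c['cx']],[0,c['fy'],c['cy']],[0,0,1]])
    if 'R' in c: return K,np.array(c['R']),np.array(c['t'])
    T=np.eye(4);T[:3,:3]=Rot.from_quat(arm.read_eef_rot()).as_matrix();T[:3,3]=arm.read_tool_pos()
    M=np.linalg.inv(T@c['T_tool_cam']); return K,M[:3,:3],M[:3,3]
def onplane(C,uv,z):
    K,R,t=C; o=-R.T@t
    d=np.c_[np.reshape(uv,(-1,2)),np.ones(len(np.reshape(uv,(-1,2))))]@np.linalg.inv(K).T@R
    return o+d*((z-o[2])/d[:,2])[:,None]
def proj(C,X):
    K,R,t=C; p=(np.atleast_2d(X)@R.T+t)@K.T; return p[:,:2]/p[:,2:]
def blobs(img,lo,hi,amin=60):
    m=cv2.inRange(cv2.cvtColor(img,cv2.COLOR_BGR2HSV),np.array(lo),np.array(hi))
    m=cv2.morphologyEx(m,cv2.MORPH_OPEN,np.ones((2,2)))
    cs,_=cv2.findContours(m,cv2.RETR_EXTERNAL,cv2.CHAIN_APPROX_NONE)
    return [c for c in cs if cv2.contourArea(c)>amin]
E
python3 - <<'E'
from h import *
np.set_printoptions(precision=4,suppress=True)
im=cv2.imread("pics/top0.png"); C=cam("top")
hsv=cv2.cvtColor(im,cv2.COLOR_BGR2HSV)
for n,p in dict(A=(294,193),B=(440,146),Aside=(300,210),carton=(256,248),case=(455,220),frame=(371,220),frameB=(395,241),slate=(390,215),table=(330,300)).items(): print(n,hsv[p[1],p[0]])
for c in blobs(im,(5,120,90),(14,255,255)):
    r=cv2.minAreaRect(c); b=cv2.boxPoints(r); w=onplane(C,b,.04)
    print(np.round(r[0],1),cv2.contourArea(c),onplane(C,[r[0]],.04)[0],'\n',w[:,:2], np.hypot(*onplane(C,[r[0]],.04)[0,:2]))
for n,p,z in [("carton",(256,250),.05),("tin",(307,244),.045),("jar",(325,147),.1),("jar2",(285,148),.085),("scoop",(228,207),.02)]:
    print(n,onplane(C,[p],z)[0])
# case top corners (z=.214) and board foot corners
print("case top",onplane(C,[(427,167),(426,268),(471,167),(476,268)],.214)[:,:2])
print("board foot",onplane(C,[(369,198),(369.5,244)],.011)[:,:2])
cv2.imwrite("pics/crop1.png",cv2.resize(im[120:290,270:490],None,fx=3.5,fy=3.5,interpolation=cv2.INTER_CUBIC))
E
```

```text
A [ 13 168 185]
B [ 13 168 184]
Aside [ 13 168 200]
carton [ 16 145 194]
case [ 11 171  94]
frame [ 17 141 179]
frameB [ 17 137 214]
slate [75 39 13]
table [ 16  43 165]
[148.  394.5] 83.5 [0.0122 0.6155 0.04  ] 
 [[ 0.0238  0.6564]
 [ 0.0264  0.5771]
 [ 0.0007  0.5748]
 [-0.0019  0.6539]] 0.615643226663324
[351.3 384.7] 590.0 [0.0602 0.001  0.04  ] 
 [[ 0.0954  0.0922]
 [ 0.1045 -0.0869]
 [ 0.0254 -0.0893]
 [ 0.0163  0.0881]] 0.060230361206365206
[ 61.3 363.4] 122.5 [0.0937 0.8916 0.04  ] 
 [[0.0973 0.9284]
 [0.1176 0.9204]
 [0.0902 0.8548]
 [0.07   0.8629]] 0.8964819202749071
[ 94.  355.8] 1197.0 [0.1193 0.7928 0.04  ] 
 [[0.1339 0.9437]
 [0.2223 0.907 ]
 [0.1048 0.643 ]
 [0.019  0.6815]] 0.8016847922044132
[466. 256.] 79.5 [ 0.4562 -0.3512  0.04  ] 
 [[ 0.4968 -0.3457]
 [ 0.4971 -0.3583]
 [ 0.4159 -0.3566]
 [ 0.4156 -0.3442]] 0.5757252584171277
[572.5 233.5] 2199.5 [ 0.536  -0.6868  0.04  ] 
 [[ 0.4693 -0.5918]
 [ 0.6026 -0.6009]
 [ 0.6035 -0.7829]
 [ 0.4705 -0.7713]] 0.8711859284487296
[294.8 192.7] 536.0 [0.6441 0.1951 0.04  ] 
 [[0.6896 0.2524]
 [0.7149 0.2153]
 [0.5991 0.1385]
 [0.5744 0.1752]] 0.6729846637753356
[450.2 218.1] 2547.5 [ 0.5748 -0.3035  0.04  ] 
 [[ 0.4204 -0.2049]
 [ 0.7596 -0.2815]
 [ 0.7342 -0.4054]
 [ 0.3973 -0.3247]] 0.6500288844334082
[441.5 146. ] 493.0 [ 0.8115 -0.2787  0.04  ] 
 [[ 0.8127 -0.207 ]
 [ 0.854  -0.2208]
 [ 0.8103 -0.3502]
 [ 0.7694 -0.3359]] 0.8579991075162993
carton [0.4561 0.3093 0.05  ]
tin [0.4797 0.1495 0.045 ]
jar [0.7822 0.1003 0.1   ]
jar2 [0.7801 0.2281 0.085 ]
scoop [0.5947 0.4135 0.02  ]
case top [[ 0.6982 -0.1973]
 [ 0.4113 -0.1927]
 [ 0.7013 -0.3229]
 [ 0.4152 -0.3304]]
board foot [[ 0.6379 -0.0464]
 [ 0.4875 -0.0502]]
```

View pics/crop1.png

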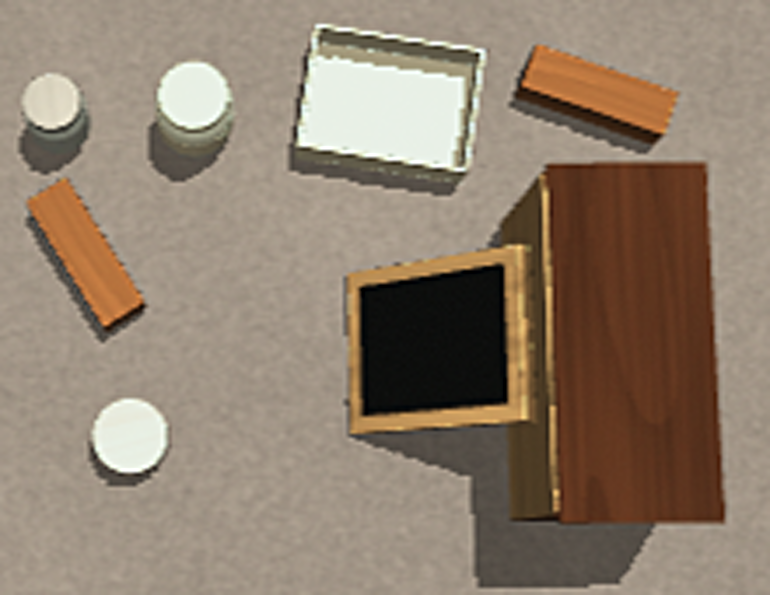

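Block candidates in the top view are A (295,193), 0.67 m from the base, and B (441,146), 0.86 m away. The enlarged crop shows them to be identical plain blocks. A is nearest the base, so it is the one meant. The board's foot edge is at column 369, rows 198–244, and the case face is at about column 426.

I'll go above A and refine its position with the wrist camera.

```bash
cat >> h.py <<'E'
def down(deg):
    a=np.radians(deg); y=np.array([np.cos(a),np.sin(a),0]); z=np.array([0,0,-1.])
    return Rot.from_matrix(np.c_[np.cross(y,z),y,z]).as_quat()
def blockrect(img,C,z,near,amin=60,lo=(8,150,110),hi=(15,255,255)):
    best=None
    for c in blobs(img,lo,hi,amin):
        r=cv2.minAreaRect(onplane(C,c[:,0,:].astype(float),z)[:,:2].astype(np.float32)*1000)
        ctr=np.array(r[0])/1000
        if best is None or np.hypot(*(ctr-near))<np.hypot(*(best[0]-near)): best=(ctr,r[1],r[2])
    return best
E
python3 - <<'E'
from h import *
arm.movep([0.644,0.195,0.26],down(123.5))
print(arm.read_time(),arm.read_joint_positions())
C=cam("wrist"); im=snapshot("wrist"); cv2.imwrite("pics/w1.png",im)
print(blockrect(im,C,.04,np.array([.644,.195]),300))
for p,d in [((.56,.04,.1),89.1),((.56,.06,.1),-.9)]: print(arm.ik(p,down(d)))
E
```

```text
2.175 [-0.20738827  0.69915673 -0.22360801  1.40050841  0.16290672  1.05972646
  1.69778849]
(array([0.64740918, 0.20924797]), (45.01301574707031, 13.400164604187012), 34.53653335571289)
[-0.06307176  0.75483596 -0.07436222  1.86784206  0.10216981  0.52255392
  1.3491938 ]
[-0.30281447  0.77058708  0.25054124  1.869449   -0.34065497  0.54321695
  0.15769331]
```

View pics/w1.png

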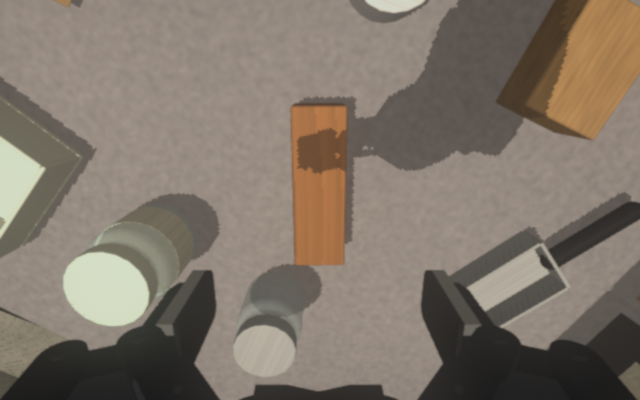

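The wrist view shows block A upright in the middle, its top face at columns 292–347 and rows 105–265. It is clear of jar2's cap at (265,350). I'll compute its pose from those corners, grasp it, and set it down in front of the foot.

```bash
python3 - <<'E'
from h import *
C=cam("wrist"); w=onplane(C,[(292,106),(347,106),(344,265),(296,265)],.04)[:,:2]
ctr=w.mean(0); d=w[3]+w[2]-w[0]-w[1]; ang=np.degrees(np.arctan2(d[1],d[0])); print(w,ctr,ang)
g=(ctr+[.644,.195])/2; a=(ang+33.5)/2; print(g,a)
assert np.hypot(*(g-ctr))<.01 and abs(a-33.5)<4
q=down(a+90)
arm.movep([*g,.16],q); arm.line_to([*g,.082],.1)
arm.move_gripper(0.2,40); print(arm.read_opening(),arm.read_finger_force())
arm.line_to([*g,.105],.1)
p=[.5627,.035]
arm.line_to([*p,.105],.2,ori=down(89.1))
arm.line_to([*p,.084],.05)
f0=arm.read_ft_force(); print(f0)
arm.line_to([*p,.0825],.03); print(arm.read_ft_force(),arm.read_opening())
arm.move_gripper(0.75); arm.line_to([*p,.2],.15)
arm.line_to([.5627,.10,.2],.2,ori=down(-.9))
print(arm.read_time(),arm.read_tool_pos(),arm.read_ft_force())
C=cam("wrist"); cv2.imwrite("pics/w2.png",snapshot("wrist")); np.savez("w2.npz",*C)
for n in("top","side"): cv2.imwrite(f"pics/{n}2.png",snapshot(n))
t=cv2.imread("pics/top2.png"); print(blockrect(t,cam("top"),.04,np.array(p)))
cv2.imwrite("pics/m2.png",np.hstack([cv2.resize(cv2.imread("pics/w2.png"),(400,250)),cv2.resize(t[130:290,260:500],(375,250))]))
E
```

```text
[[0.60182509 0.14335057]
 [0.5780761  0.17908222]
 [0.69297109 0.25636743]
 [0.71690169 0.22038522]] [0.64744349 0.19979636] 33.863145141549744
[0.64572175 0.19739818] 33.681572570774875
0.5151160500950277 44.14585590362549
[ 0.49962299  0.36728733 -2.8965682 ]
[-0.31935925  0.23685568 -2.62407645] 0.5232396329454532
9.3333 [0.56267252 0.09975012 0.19985625] [0.13387196 0.04421735 0.55170601]
(array([0.56327875, 0.0311345 ]), (43.17097091674805, 136.5117950439453), 89.03739929199219)
```

View pics/m2.png

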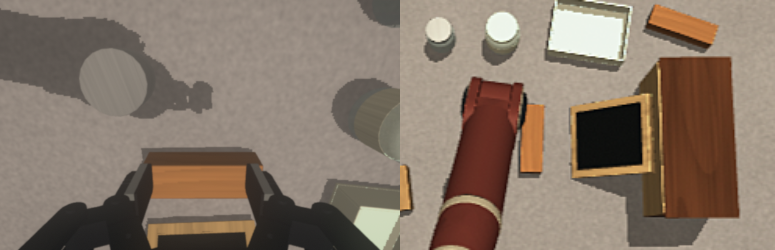

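The wrist view shows the block lying clear in front of the board, between the fingers. The top view shows it parallel to the foot with a gap. I'll refit the case top and foot edges by sub-pixel mask before pushing.

```bash
python3 - <<'E'
from h import *
np.set_printoptions(precision=4,suppress=True)
im=cv2.imread("pics/top0.png"); C=cam("top")
hsv=cv2.cvtColor(im,cv2.COLOR_BGR2HSV).astype(int)
def fit(cols,rows,z): 
    w=onplane(C,np.c_[cols,rows],z); k=np.polyfit(w[:,0],w[:,1],1); r=w[:,1]-np.polyval(k,w[:,0]); g=abs(r)<.004
    k=np.polyfit(w[g,0],w[g,1],1); return k,np.degrees(np.arctan(k[0])),g.sum(),len(g)
rows=np.arange(172,264)
g=im.astype(int).sum(2)
def edge(rows,c0,c1,s):
    out=[]
    for r in rows:
        d=s*np.diff(im[r,c0:c1+1].astype(float).sum(1)); i=d.argmax()
        if 0<i<len(d)-1:
            a,b,c=d[i-1:i+2]; i=i+.5*(a-c)/(a-2*b+c+1e-9)
        out.append(c0+i+.5)
    return np.array(out)
# front rim of case top: last non-dark before dark top
e=edge(rows,420,438,-1); kf=fit(e,rows,.214); print("rim",e[::15],kf)
e=edge(rows,464,482,1); kb=fit(e,rows,.214); print("back",e[::15],kb)
rr=np.arange(202,241)
cold=np.array([362+np.argmax(hsv[r,362:380,1]>95) for r in rr],float); kb2=fit(cold-.5+.0,rr,.011); print("foot",cold[::6],kb2)
for n,k in(("rim",kf),("back",kb),("foot",kb2)): print(n,np.polyval(k[0],.5627))
print(hsv[220,418:440])
E
```

```text
rim [421.561  426.3891 427.3373 427.4338 420.5    428.4111 429.2526] (array([ 0.0239, -0.2111]), np.float64(1.3700818466511095), np.int64(68), 92)
back [471.6366 472.3681 472.845  473.6353 474.6315 475.5788 476.4264] (array([ 0.03  , -0.3445]), np.float64(1.7204075280349151), np.int64(92), 92)
foot [369. 369. 369. 370. 370. 370. 370.] (array([ 0.0366, -0.0688]), np.float64(2.0935891853205253), np.int64(39), 39)
rim -0.19764880586666198
back -0.3275535798942964
foot -0.048270314688515864
[[ 19 132 188]
 [ 18 131 211]
 [ 17 141 159]
 [ 16 142 108]
 [ 16 140  93]
 [ 16 131  72]
 [ 17 136  75]
 [ 17 130  63]
 [ 18 133 176]
 [ 17 136 159]
 [ 12 167  87]
 [ 10 177  92]
 [ 11 172  92]
 [ 11 169  86]
 [ 11 171  82]
 [ 11 170  87]
 [ 11 170  93]
 [ 10 172  95]
 [ 11 170  90]
 [ 11 167  87]
 [ 11 172  89]
 [ 10 173  93]]
```

```bash
python3 - <<'E'
from h import *
np.set_printoptions(precision=3,suppress=True)
X=lambda y: .563+(.095-y)*.02
q=down(1.6)
arm.move_gripper(1.0)
arm.line_to([.563,.095,.2],.2,ori=q); arm.line_to([.563,.095,.082],.15)
print(arm.read_ft_force())
for y in (.03,.01,-.005,-.02,-.032,-.042,-.05):
    arm.line_to([X(y),y,.082],.04)
    print(y,arm.read_tool_pos(),arm.read_ft_force(),arm.read_wrist_torque())
print(arm.read_time())
for n in("top","side"): cv2.imwrite(f"pics/{n}3.png",snapshot(n))
a=cv2.imread("pics/top3.png")[150:280,300:490];b=cv2.imread("pics/side3.png")[200:390,220:460]
cv2.imwrite("pics/m3.png",np.hstack([cv2.resize(a,(475,325)),cv2.resize(b,(325,257))[:,:] if 0 else cv2.resize(b,(325,325))]))
E
```

```text
[ 0.903 -0.341  0.421]
0.03 [0.564 0.03  0.082] [ 0.177  2.042 -0.465] [ 0.198  0.065 -0.077]
0.01 [0.565 0.009 0.082] [-0.399  1.278  0.705] [0.255 0.037 0.008]
-0.005 [ 0.565 -0.001  0.082] [0.87  8.011 3.   ] [ 1.472  0.057 -0.087]
-0.02 [ 0.566 -0.018  0.082] [0.645 5.732 0.96 ] [ 0.966  0.014 -0.048]
-0.032 [ 0.566 -0.03   0.082] [0.547 5.017 1.564] [ 1.035  0.021 -0.016]
-0.042 [ 0.566 -0.041  0.082] [1.241 5.805 0.21 ] [ 0.993 -0.101  0.006]
-0.05 [ 0.566 -0.05   0.082] [1.657 4.264 1.93 ] [ 0.895 -0.055  0.06 ]
15.6917
```

View pics/m3.png

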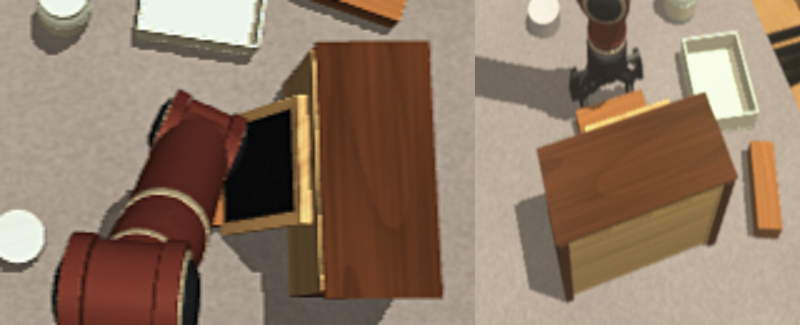

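Board is steeper and the block sits against its foot, still under the wrist. I'll push on to just short of the target, back off and look.

```bash
python3 - <<'E'
from h import *
np.set_printoptions(precision=4,suppress=True)
arm.line_to([.5663,-.0565,.082],.03); print(arm.read_tool_pos(),arm.read_ft_force())
arm.line_to([.565,.03,.082],.15);arm.line_to([.565,.03,.2],.2);arm.movep([.52,.25,.3],down(1.6))
print(arm.read_time()); C=cam("top")
im=snapshot("top"); cv2.imwrite("pics/top4.png",im); cv2.imwrite("pics/side4.png",snapshot("side"))
r=blockrect(im,C,.04,np.array([.565,-.09]),lo=(8,150,150)); print(r)
cv2.imwrite("pics/m4.png",cv2.resize(im[180:265,355:455],(700,595),interpolation=cv2.INTER_CUBIC))
E
```

```text
[ 0.5662 -0.0564  0.0819] [0.7527 5.2696 1.3079]
18.5917
(array([ 0.5669, -0.0941]), (135.39654541015625, 44.219764709472656), 2.3514246940612793)
```

View pics/m4.png

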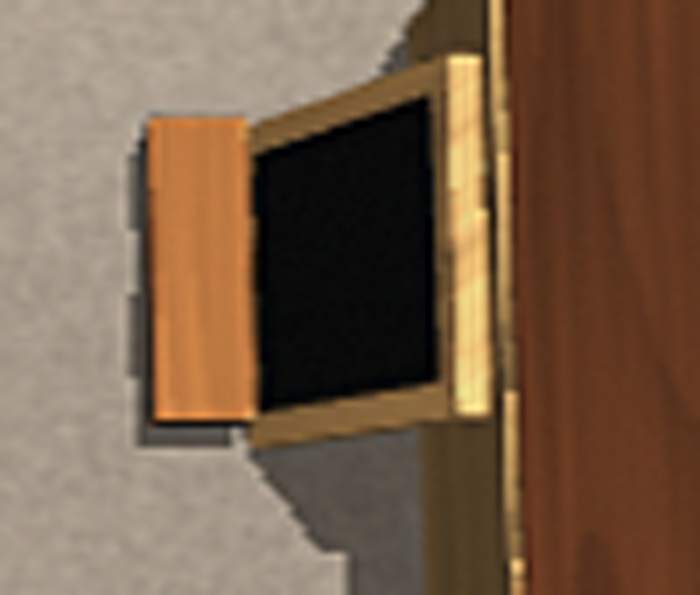

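The crop shows the block flush along the foot: block rows 118–420, right edge at columns 247–255. The board's top edge lies parallel to the case rim, at columns 485–490 against 510–517. The foot is 81–85 mm from the face, which puts the board at about 70°. The block's centre is within about 5 mm of the foot's middle, and the robot is clear.

```bash
python3 -c "
from h import *
print(ticket.finish_job(),arm.read_time())"
```

```text
the job is handed in; nothing more can be done
the job is handed in; nothing more can be done
```

I handed the job in: the board leans against the case at about 70° (69–71° from the foot's measured distance) and square to within about 1°. The block lies flat and snug against its foot, about 2–6 mm off the middle, and I didn't touch the other goods.

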